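# Match the rubber heels to the soles on a shoe repair bench

### The job

Four tan leather soles of different sizes are tacked down on the cobbler's bench, and four loose black rubber heels lie in front of them. Fit each heel on the sole of its own size, smallest on smallest and so on up to largest on largest: flat on the pale heel seat with its round back flush with the round heel end of the sole and its flat edge square towards the toe. Let go of all of them, and leave the small cement jar among the heels standing where it is.

Things in the scene. Friction and masses are not known exactly. Their poses are not given: they have to be found in the camera images.
- heel_xs: The smallest of four loose rubber heels: a black D-shaped block 43 mm long (x), 36 mm wide (y), 24 mm high, with parallel flat sides, flat in front (+x) and half-round at the back (-x). Lies on the bench, its flat top up. Origin: centre of its underside (middle of length and width); z up.
- heel_s: The second smallest of four loose rubber heels: a black D-shaped block 54 mm long (x), 45 mm wide (y), 24 mm high, with parallel flat sides, flat in front (+x) and half-round at the back (-x). Lies on the bench, its flat top up. Origin: centre of its underside (middle of length and width); z up.
- heel_m: The second largest of four loose rubber heels: a black D-shaped block 65 mm long (x), 54 mm wide (y), 24 mm high, with parallel flat sides, flat in front (+x) and half-round at the back (-x). Lies on the bench, its flat top up. Origin: centre of its underside (middle of length and width); z up.
- heel_l: The largest of four loose rubber heels: a black D-shaped block 76 mm long (x), 63 mm wide (y), 24 mm high, with parallel flat sides, flat in front (+x) and half-round at the back (-x). Lies on the bench, its flat top up. Origin: centre of its underside (middle of length and width); z up.
- sole_xs: The smallest of four tan leather soles: 160 mm long, 5 mm thick, fixed flat to the bench; x points to the toe, z up. Its rounded heel end (-x) has a paler D-shaped seat, 43 x 36 mm like the smallest heel. Origin: underside, on the centreline, at the seat's flat (toe side) edge; the fitted heel's origin is at x = -21.5 mm, y = 0, z = 5 mm from it, its x axis along the sole's.
- sole_s: The second smallest of four tan leather soles: 200 mm long, 5 mm thick, fixed flat to the bench; x points to the toe, z up. Its rounded heel end (-x) has a paler D-shaped seat, 54 x 45 mm like the second smallest heel. Origin: underside, on the centreline, at the seat's flat (toe side) edge; the fitted heel's origin is at x = -27 mm, y = 0, z = 5 mm from it, its x axis along the sole's.
- sole_m: The second largest of four tan leather soles: 240 mm long, 5 mm thick, fixed flat to the bench; x points to the toe, z up. Its rounded heel end (-x) has a paler D-shaped seat, 65 x 54 mm like the second largest heel. Origin: underside, on the centreline, at the seat's flat (toe side) edge; the fitted heel's origin is at x = -32.5 mm, y = 0, z = 5 mm from it, its x axis along the sole's.
- sole_l: The largest of four tan leather soles: 280 mm long, 5 mm thick, fixed flat to the bench; x points to the toe, z up. Its rounded heel end (-x) has a paler D-shaped seat, 76 x 63 mm like the largest heel. Origin: underside, on the centreline, at the seat's flat (toe side) edge; the fitted heel's origin is at x = -38 mm, y = 0, z = 5 mm from it, its x axis along the sole's.
- cement_jar: Small amber jar with a dark metal cap, 44 mm across, 55 mm high, standing loose among the heels; not to be disturbed. Origin: centre of its underside, z up.
There are look-alikes about, which are no part of the job. Leave any blue, green or yellow look-alike of the heel_s alone.

How it is judged (in metres and radians):
At the end, for the whole second after the job is handed in: Each heel lies at rest and released, flat (within 0.1 rad) on top of the sole of its own size (underside 2 to 8 mm above the bench), centred on the heel seat within 10 mm along and 10 mm across the sole, flat edge towards the toe and square within 0.22 rad (x of heel_xs in the frame of sole_xs between -0.0315 and -0.0115 m and y of heel_xs in the frame of sole_xs between -0.01 and 0.01 m and x of sole_xs in the frame of heel_xs above 0 m and angle between the x axis of heel_xs and the x axis of sole_xs, either way round below 0.22 rad and z of heel_xs in the frame of sole_xs between 0.002 and 0.008 m and angle between each of heel_xs, heel_s, heel_m, heel_l's own z axis and vertical below 0.1 rad and linear speed of each of heel_xs, heel_s, heel_m, heel_l below 0.02 m/s and x of heel_s in the frame of sole_s between -0.037 and -0.017 m and y of heel_s in the frame of sole_s between -0.01 and 0.01 m and x of sole_s in the frame of heel_s above 0 m and angle between the x axis of heel_s and the x axis of sole_s, either way round below 0.22 rad and z of heel_s in the frame of sole_s between 0.002 and 0.008 m and x of heel_m in the frame of sole_m between -0.0425 and -0.0225 m and y of heel_m in the frame of sole_m between -0.01 and 0.01 m and x of sole_m in the frame of heel_m above 0 m and angle between the x axis of heel_m and the x axis of sole_m, either way round below 0.22 rad and z of heel_m in the frame of sole_m between 0.002 and 0.008 m and x of heel_l in the frame of sole_l between -0.048 and -0.028 m and y of heel_l in the frame of sole_l between -0.01 and 0.01 m and x of sole_l in the frame of heel_l above 0 m and angle between the x axis of heel_l and the x axis of sole_l, either way round below 0.22 rad and z of heel_l in the frame of sole_l between 0.002 and 0.008 m); the robot touches nothing.
It fails at once if the cement jar is shifted by more than 30 mm or knocked over (distance of cement_jar from where it was at the start of the episode above 0.03 m or angle between cement_jar's own z axis and vertical above 0.4 rad).
It also fails if it takes over 120 s, if anything falls off the work surface, if the arm or the gripper's body presses on something with over 40 N, if the wrist force passes 120 N, or if a joint passes its speed limit or range.

### The arm

A 6-joint arm with a two-finger parallel gripper is mounted at the origin on the work surface. World frame = base frame: x ahead of the robot, y to its left, z up, the work surface at z = 0. Lengths are in m, angles in degrees, forces in N, time in s.
With the tool pointing down it reaches from about 0.3 to 0.75 m from the base axis. Payload 8.5 kg.
Tool frame: the origin (TCP) lies between the finger pads; the fingertips stand 22 mm ahead of it and the grasp point (between the pads) lies 3 mm ahead of it (env.nose_length is the distance from the TCP to the fingertips, in m); z points along the fingers, x is the direction in which the jaws open and shut, and the axes are right-handed (so a half turn about z gives the same grasp; the last joint's range is limited). The gripper opens to 85 mm and grips with 20 to 120 N. Pads are 22 mm wide; open, the fingers measure 114 mm over their backs; the gripper's body (76 mm by 85 mm) begins 54 mm behind the grasp point. The pads swing forward as they close: fully open they stand 13 mm farther back than shut.
Start: joints at [-79.429, 21.807, 74.336, -0, 83.858, -12.336], TCP at [0.214, -0.507, 0.253] pointing down, gripper open.
Joint ranges: [-178.18, 178.18], [-50.72, 133.34], [12.68, 142.11], [-81.47, 261.47], [9.98, 163.14], [-165.26, 165.26]. Speed limits (degrees/s): [136.94, 136.94, 180, 180, 180, 180].

### API

Orientations are given as a 3x3 rotation matrix whose columns are the frame's x, y, z axes.
In Python, from rig import env gives the robot as it stands.
- The arm moves only by the tool arm_command, never from a script. Its argument "steps" is a list of rows, each an object with "delta_pos": the shift along the world's x, y, z in mm, a list of three; "dr": the turn, a rotation vector about the world's x, y, z in degrees, a list of three. In form: [{"delta_pos": [dx, dy, dz], "dr": [wx, wy, wz]}, ...]. A call has 1 to 20 rows; each row shifts and turns the commanded pose from where the row before left it; what a row does not reach is not made up. A row lasts 1/10 s, in which the tool goes at most 50 mm and 8.59 degrees, less where a joint would pass 70% of its speed; a pose out of reach is approached as far as the arm can. A call with a gripper value outside its range is refused whole. "grip" is the opening, from 0 (shut) to 1 (fully open), set as the call begins (left out, the last holds). The fingers move at their own pace and stop on an object; "squeeze" is the grip in N (left out, the last holds). Time passes only in rows, so rows that do not move let the fingers close. It gives the time, the measured TCP pose, the force and the opening at its end, in the units of the state.
- env.observe(): the state, without advancing time (a new reading comes with each control period).
- env.get_image(name): name is "scene" or "top"; returns the picture (384x512x3 uint8, blue, green, red); there is no depth.
- env.get_calibration(name): a dict with "fx", "fy", "cx", "cy" (pixels), "view" (4x4, takes a point from world to camera coordinates). Camera axes: x right, y up, looking along -z (the intrinsics and any distortion apply to the point x, -y, -z); pixel columns grow to the right and rows downward; lengths in m; the calibration is good to about 2 mm. A picture is of the moment at which its call begins. get_calibration takes no time and is no camera call.
- env.close_job(): hands the job in, once; it reports no verdict.
The state is a dict: "time_s": time; "q": joint angles; "qvel": joint speeds; "joint_efforts": joint torques, N m; "position": TCP position; "tool_rot": TCP orientation; "ft_force": force on the tool from outside, world axes, zero at the start; "wrist_torque": the same for the moment, N m; "grip_width": finger opening in m.
Only numpy, scipy, OpenCV 4.12 (cv2) and the standard library are available. Lean on these libraries where they do the work, as an engineer would, in place of code of your own. Each camera call takes 0.05 s, during which the arm holds its last target. There are 200 camera calls.

## Working session

There is one attempt and no reset: what is moved stays moved. The work goes in short steps, Python scripts to look and compute and a tool call to move; the robot and the scene stay as the last step left them, time stands still between calls to the robot, and variables do not carry over. Pictures are saved under pics/ and viewed, about 12 in all and at most 16, crops included, and the job is handed in when it is done.

Besides the shell and the picture viewer there is one more tool, called after ">>>" in YAML: its name, and indented under it one key for each argument. arm_command: Moves the arm, as the interface text tells. Its arguments: {"type":"object","properties":{"steps":{"type":"array"},"grip":{"type":"number"},"squeeze":{"type":"number"}},"required":["steps"]}

```bash
mkdir -p pics; python3 - <<'E'
from rig import env
import cv2,numpy as np
for n in("top","scene"):
    im=env.get_image(n); cv2.imwrite(f"pics/{n}0.png",im)
    c=env.get_calibration(n); print(n,{k:(np.round(v,4).tolist()) for k,v in c.items()})
s=env.observe(); print(s['position'],np.round(s['tool_rot'],3).tolist(),s['grip_width'],s['time_s'])
E
```

```text
top {'fx': 497.3914, 'fy': 497.3914, 'cx': 247.6104, 'cy': 193.106, 'view': [[-0.0012, -1.0, -0.0091, 0.0032], [0.9985, -0.0017, 0.0549, -0.4864], [-0.0549, -0.009, 0.9985, -1.3773], [0.0, 0.0, 0.0, 1.0]]}
scene {'fx': 377.7907, 'fy': 377.7907, 'cx': 256.6937, 'cy': 189.9473, 'view': [[-0.8085, 0.5885, 0.0048, 0.377], [-0.4753, -0.6576, 0.5845, 0.2157], [0.3472, 0.4703, 0.8114, -0.9772], [0.0, 0.0, 0.0, 1.0]]}
[ 0.21404212 -0.50639987  0.25279712] [[0.389, -0.921, -0.0], [-0.921, -0.389, 0.001], [-0.001, -0.0, -1.0]] 0.08576750599825449 0.1
```

View pics/top0.png

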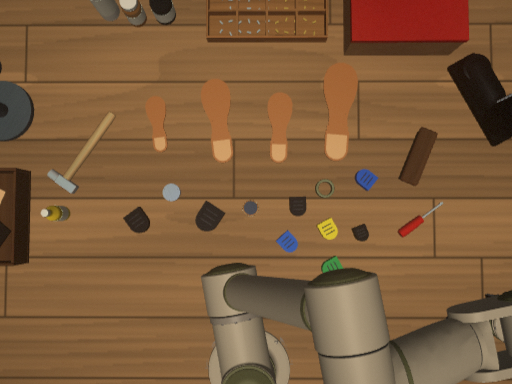

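View pics/scene0.png

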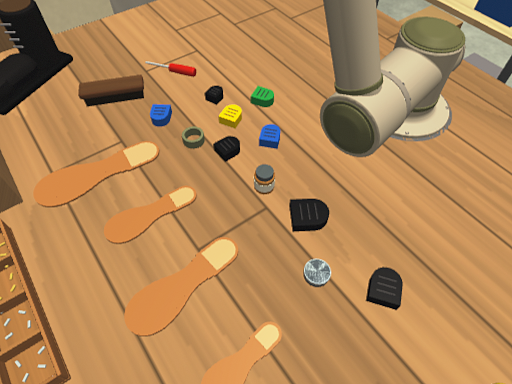

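Black heels in the top view are at (137,219), (209,216), (297,206) and (360,232). The jar is at (250,208). The blue (366,179), (288,241), yellow (328,229) and green (332,265) ones are look-alikes. Pale seats are at (160,143), (222,150), (279,152) and (336,147). Next I'll fit D-shapes to all of them.

```bash
cat > h.py <<'E'
from rig import env
import cv2,numpy as np
from scipy.optimize import minimize
cal=env.get_calibration("top")
def proj(P,c=cal):
    q=np.c_[P,np.ones(len(P))]@np.array(c['view']).T
    return np.c_[c['cx']+c['fx']*q[:,0]/-q[:,2], c['cy']+c['fy']*q[:,1]/q[:,2]]
def unproj(u,v,z,c=cal):
    V=np.array(c['view']);R,t=V[:3,:3],V[:3,3];o=-R.T@t
    d=R.T@np.array([(u-c['cx'])/c['fx'],-(v-c['cy'])/c['fy'],-1]);return o+d*(z-o[2])/d[2]
SZ=dict(xs=(43,36),s=(54,45),m=(65,54),l=(76,63))
def D(L,W):
    L,W=L/1e3,W/1e3;a=np.linspace(np.pi/2,1.5*np.pi,25)
    return np.r_[[[L/2,-W/2],[L/2,W/2]],np.c_[-L/2+W/2+W/2*np.cos(a),W/2*np.sin(a)]]
def outline(x,y,th,L,W,zs):
    R=np.array([[np.cos(th),-np.sin(th)],[np.sin(th),np.cos(th)]]);p=D(L,W)@R.T+[x,y]
    return cv2.convexHull(np.vstack([proj(np.c_[p,np.full(len(p),z)]) for z in zs]).astype(np.float32))[:,0]
def soft(h,sh,S=8):
    m=np.zeros((sh[0]*S,sh[1]*S),np.uint8);cv2.fillPoly(m,[np.round((h+.5)*S).astype(np.int32)],255)
    return cv2.resize(m,(sh[1],sh[0]),interpolation=cv2.INTER_AREA)/255.
def fit(mask,L,W,zs):
    ys,xs=np.nonzero(mask);u,v=xs.mean(),ys.mean()
    x0,y0,w0=xs.min()-8,ys.min()-8,0
    m=mask[y0:ys.max()+8,x0:xs.max()+8].astype(float)
    p=unproj(u,v,np.mean(zs));best=None
    f=lambda q:np.abs(soft(outline(q[0]/1e3,q[1]/1e3,q[2]/50,L,W,zs)-[x0,y0],m.shape)-m).sum()
    for t in np.arange(-180,180,45):
        s0=np.array([p[0]*1e3,p[1]*1e3,np.radians(t)*50])
        r=minimize(f,s0,method='Nelder-Mead',options=dict(initial_simplex=np.array([s0,s0+[6,0,0],s0+[0,6,0],s0+[0,0,20]]),xatol=.05,fatol=.05))
        if best is None or r.fun<best.fun:best=r
    x,y,t=best.x;return x,y,(np.degrees(t/50)+180)%360-180,best.fun,m.sum()
def blob(m,u,v):
    n,l,s,c=cv2.connectedComponentsWithStats(m.astype(np.uint8))
    i=1+np.argmin(np.hypot(*(c[1:]-[u,v]).T)+1000*(s[1:,4]<60));return l==i
def seat(im): 
    i=im.astype(int);return (i[...,0]>115)&(i[...,2]>205)
def heel(im): return im.max(2)<60
E
python3 - <<'E'
from h import *
im=cv2.imread("pics/top0.png");vis=im.copy()
print(im[150,222],im[120,217],im[219,137],im[190,230])
for n,(u,v),(a,b) in[('xs',(360,232),(160,143)),('s',(297,206),(279,152)),('m',(137,219),(222,150)),('l',(209,216),(336,147))]:
    L,W=SZ[n];out=[]
    for mk,zs,c in((heel(im),(0,.024),(u,v)),(seat(im),(.005,),(a,b))):
        r=fit(blob(mk,*c),L,W,zs);print(n,np.round(r,1))
        cv2.polylines(vis,[np.round(outline(r[0]/1e3,r[1]/1e3,np.radians(r[2]),L,W,zs)*8).astype(np.int32)],True,(0,255,255),1,shift=3)
print(unproj(250,208,.055),unproj(171,192,.01))
cv2.imwrite("pics/fit.png",cv2.resize(vis[120:280,115:385],None,fx=2.95,fy=2.95,interpolation=cv2.INTER_CUBIC))
E
```

```text
[105 159 209] [ 59 107 168] [39 48 56] [ 56  92 126]
xs [ 375.6 -310.5   16.    35.3  182. ]
xs [383.  585.1 -79.   26.   26. ]
s [ 450.8 -135.5    1.2   50.9  254. ]
s [456.1 508.7  61.9  26.   26. ]
m [409.3 308.5  39.   52.8 411. ]
m [ 367.4  618.7 -136.7   26.    26. ]
l [418.8 112.9 -34.6  96.1 488. ]
l [ 367.4  618.7 -136.7   26.    26. ]
[ 0.44368534 -0.00425641  0.055     ] [0.4900326  0.21762509 0.01      ]
```

View pics/fit.png

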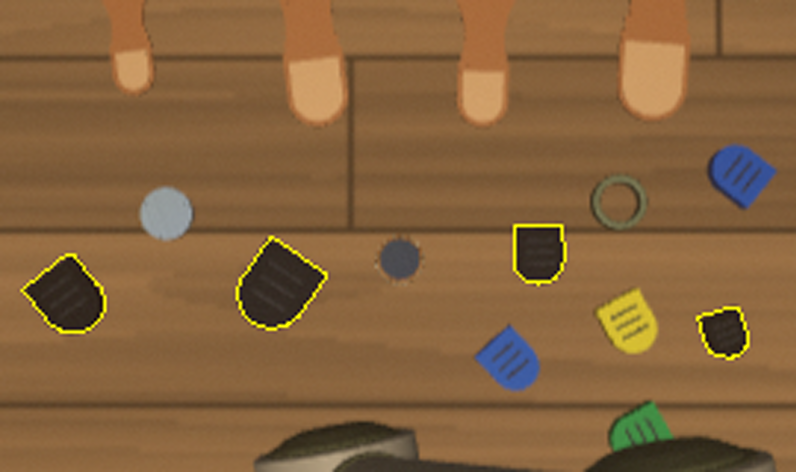

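```bash
sed -i 's/return (i\[.*/return (i[...,0]>82)\&(i[...,1]>133)\&(i[...,2]>185)/; s/im.max(2)<60/im.max(2)<88/' h.py
python3 - <<'E'
from h import *
im=cv2.imread("pics/top0.png");vis=im.copy()
for n,(u,v),(a,b) in[('xs',(360,232),(160,143)),('s',(297,206),(279,152)),('m',(137,219),(222,150)),('l',(209,216),(336,147))]:
    L,W=SZ[n]
    for mk,zs,c in((heel(im),(0,.024),(u,v)),(seat(im),(.005,),(a,b))):
        r=fit(blob(mk,*c),L,W,zs);print(n,np.round(r,1))
        cv2.polylines(vis,[np.round(outline(r[0]/1e3,r[1]/1e3,np.radians(r[2]),L,W,zs)*8).astype(np.int32)],True,(0,255,255),1,shift=3)
cv2.imwrite("pics/fit2.png",cv2.resize(vis[120:280,115:385],None,fx=2.95,fy=2.95,interpolation=cv2.INTER_CUBIC))
E
```

```text
xs [ 375.4 -311.1   21.1   14.8  208. ]
xs [630.2 253.1  13.1  56.4 119. ]
s [ 449.6 -135.3    0.9   16.3  290. ]
s [603.7 -82.3  -1.5  61.5 216. ]
m [408.7 309.1  36.8  21.4 453. ]
m [609.   73.3  13.2  78.4 321. ]
l [418.2 113.3 -33.3  28.2 565. ]
l [ 619.5 -246.2   -2.8   97.1  449. ]
```

View pics/fit2.png

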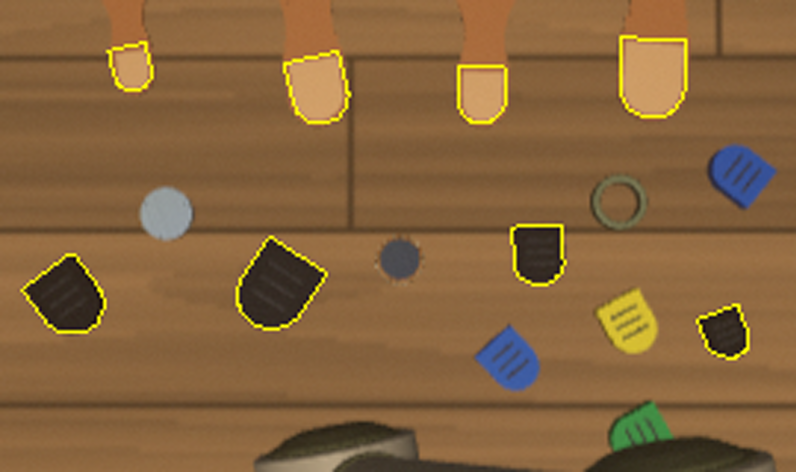

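```bash
python3 - <<'E'
import cv2,numpy as np
im=cv2.imread("pics/top0.png")
a=[cv2.resize(im[y:y+44,x:x+40],None,fx=6.5,fy=6.5,interpolation=cv2.INTER_NEAREST) for x,y in((140,120),(200,125),(260,125),(317,120))]
cv2.imwrite("pics/seats.png",np.vstack([np.hstack(a[:2]),np.hstack(a[2:])]))
print(im[152,262:300,2]);print(im[152,262:300,1]);print(im[135:170,279].tolist())
E
```

```text
[122 122 122 123 123 123 123 119 166 180 205 209 209 207 207 207 206 209
 208 208 207 207 208 193 173 138 122 121 120 122 128 128 128 130 129 130
 129 130]
[ 87  88  90  89  89  89  88  85 108 122 155 161 160 156 157 157 157 160
 158 160 158 158 159 136 112  94  88  88  88  90  92  92  92  94  96  93
  93  95]
[[63, 108, 170], [60, 107, 169], [61, 108, 169], [59, 108, 168], [62, 108, 170], [59, 108, 169], [61, 108, 170], [62, 109, 171], [66, 113, 173], [86, 136, 191], [104, 158, 208], [103, 158, 207], [107, 160, 210], [105, 158, 208], [103, 157, 206], [102, 157, 207], [103, 156, 206], [106, 160, 209], [104, 158, 206], [105, 159, 208], [105, 159, 208], [104, 160, 208], [105, 158, 208], [105, 160, 208], [104, 159, 208], [96, 148, 200], [77, 126, 183], [63, 104, 158], [57, 94, 135], [61, 101, 139], [62, 101, 138], [60, 97, 132], [59, 93, 126], [55, 90, 124], [54, 89, 122]]
```

View pics/seats.png

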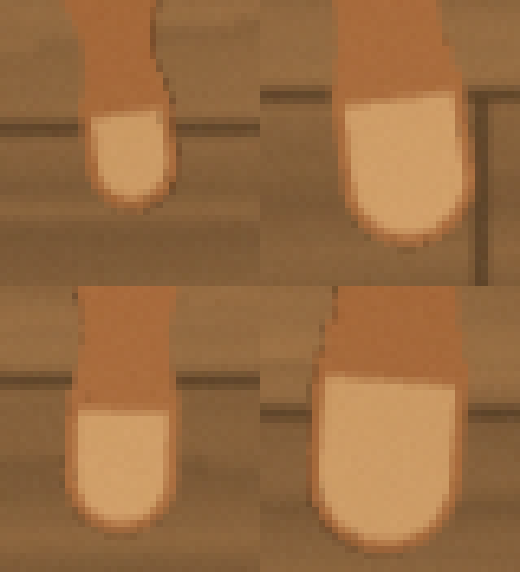

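```bash
python3 - <<'E'
from h import *
im=cv2.imread("pics/top0.png")
for n,(a,b) in[('xs',(160,143)),('s',(279,152)),('m',(222,150)),('l',(336,147))]:
    L,W=SZ[n];m=blob(seat(im),a,b)
    for r in(3,4):
        q=fit(m,L-r,W-2*r,(.005,));t=np.radians(q[2]);d=-r/2
        print(n,r,'heel target',np.round([q[0]+d*np.cos(t),q[1]+d*np.sin(t),q[2]],1),'cost',round(q[3],1))
E
```

```text
xs 3 heel target [626.8 252.    7.9] cost 19.8
xs 4 heel target [626.4 252.    9.6] cost 13.5
s 3 heel target [ 6.006e+02 -8.450e+01 -1.000e-01] cost 15.9
s 4 heel target [ 6.002e+02 -8.360e+01 -3.000e-01] cost 13.9
m 3 heel target [607.2  74.7   7.5] cost 24.7
m 4 heel target [606.8  74.7   8.3] cost 19.8
l 3 heel target [ 616.9 -246.3   -4.8] cost 34.3
l 4 heel target [ 616.3 -245.8   -4.7] cost 28.0
```

Four targets are consistent with the given sizes. The fitted heel centres are xs (627,252, 8.5°), s (600.5,-84, 0°), m (607,75, 8°) and l (616.5,-246, -4.8°). I'll start with heel_xs.

>>> arm_command:
  steps:
    - {"delta_pos": [28, 33, -17], "dr": [0, 0, -0.9]}
    - {"delta_pos": [28, 33, -17], "dr": [0, 0, -0.9]}
    - {"delta_pos": [28, 33, -17], "dr": [0, 0, 0]}
    - {"delta_pos": [28, 33, -17], "dr": [0, 0, 0]}
    - {"delta_pos": [28, 33, -17], "dr": [0, 0, 0]}
    - {"delta_pos": [29, 33, -17], "dr": [0, 0, 0]}
    - {"delta_pos": [0, 0, -30], "dr": [0, 0, 0]}
    - {"delta_pos": [0, 0, -30], "dr": [0, 0, 0]}
    - {"delta_pos": [0, 0, -10], "dr": [0, 0, 0]}
    - {"delta_pos": [0, 0, 0], "dr": [0, 0, 0]}
    - {"delta_pos": [0, 0, 0], "dr": [0, 0, 0]}
    - {"delta_pos": [0, 0, 0], "dr": [0, 0, 0]}
  grip: 0.65

```text
time_s: 1.3
position: [0.3833, -0.3093, 0.0825]
tool_rot: [[0.36, -0.933, 0.001], [-0.933, -0.36, -0.002], [0.002, -0.001, -1.0]]
ft_force: [-0.3, 0.8, -0.7]
grip_width: 0.0555
```

>>> arm_command:
  steps:
    - {"delta_pos": [0, 0.5, -25], "dr": [0, 0, 0]}
    - {"delta_pos": [0, 0, -20], "dr": [0, 0, 0]}
    - {"delta_pos": [0, 0, -12], "dr": [0, 0, 0]}
    - {"delta_pos": [0, 0, 0], "dr": [0, 0, 0]}
    - {"delta_pos": [0, 0, 0], "dr": [0, 0, 0]}

```text
time_s: 1.8
position: [0.3833, -0.3086, 0.0252]
tool_rot: [[0.36, -0.933, 0.001], [-0.933, -0.36, -0.001], [0.001, -0.0, -1.0]]
ft_force: [-0.2, -0.0, -0.7]
grip_width: 0.0554
```

>>> arm_command:
  steps:
    - {"delta_pos": [0, 0, 0], "dr": [0, 0, 0]}
    - {"delta_pos": [0, 0, 0], "dr": [0, 0, 0]}
    - {"delta_pos": [0, 0, 0], "dr": [0, 0, 0]}
    - {"delta_pos": [0, 0, 0], "dr": [0, 0, 0]}
    - {"delta_pos": [0, 0, 0], "dr": [0, 0, 0]}
    - {"delta_pos": [0, 0, 0], "dr": [0, 0, 0]}
  grip: 0
  squeeze: 40

```text
time_s: 2.4
position: [0.3834, -0.3086, 0.0255]
tool_rot: [[0.36, -0.933, 0.001], [-0.933, -0.36, -0.002], [0.002, -0.001, -1.0]]
ft_force: [-0.3, 0.9, 7.2]
grip_width: 0.0355
```

>>> arm_command:
  steps:
    - {"delta_pos": [0, 0, 25], "dr": [0, 0, 0]}
    - {"delta_pos": [0, 0, 40], "dr": [0, 0, 0]}
    - {"delta_pos": [0, 0, 45], "dr": [0, 0, 0]}
    - {"delta_pos": [18, 40, 0], "dr": [0, 0, -0.9]}
    - {"delta_pos": [18, 40, 0], "dr": [0, 0, -0.9]}
    - {"delta_pos": [18, 40, 0], "dr": [0, 0, -0.9]}
    - {"delta_pos": [18, 40, 0], "dr": [0, 0, -0.9]}
    - {"delta_pos": [18, 40, 0], "dr": [0, 0, -0.9]}
    - {"delta_pos": [18, 40, 0], "dr": [0, 0, -0.9]}
    - {"delta_pos": [18, 40, 0], "dr": [0, 0, -0.9]}
    - {"delta_pos": [18, 40, 0], "dr": [0, 0, -0.9]}
    - {"delta_pos": [18, 40, 0], "dr": [0, 0, -0.9]}
    - {"delta_pos": [18, 40, 0], "dr": [0, 0, -0.9]}
    - {"delta_pos": [18, 40, 0], "dr": [0, 0, -0.9]}
    - {"delta_pos": [18, 40, 0], "dr": [0, 0, -0.9]}
    - {"delta_pos": [18, 41, 0], "dr": [0, 0, -0.9]}
    - {"delta_pos": [18, 41, -30], "dr": [0, 0, -0.9]}
    - {"delta_pos": [0, 0, -20], "dr": [0, 0, 0]}
    - {"delta_pos": [0, 0, 0], "dr": [0, 0, 0]}
    - {"delta_pos": [0, 0, 0], "dr": [0, 0, 0]}

```text
time_s: 4.4
position: [0.6338, 0.2505, 0.0873]
tool_rot: [[0.148, -0.989, 0.0], [-0.989, -0.148, -0.0], [0.0, -0.0, -1.0]]
ft_force: [0.6, 0.7, 0.5]
grip_width: 0.0352
```

>>> arm_command:
  steps:
    - {"delta_pos": [1.5, 2.7, -25], "dr": [0, 0, 0]}
    - {"delta_pos": [0, 0, -20], "dr": [0, 0, 0]}
    - {"delta_pos": [0, 0, -11], "dr": [0, 0, 0]}
    - {"delta_pos": [0, 0, 0], "dr": [0, 0, 0]}
    - {"delta_pos": [0, 0, 0], "dr": [0, 0, 0]}

```text
time_s: 4.9
position: [0.6359, 0.2532, 0.032]
tool_rot: [[0.147, -0.989, 0.002], [-0.989, -0.147, 0.0], [-0.0, -0.002, -1.0]]
ft_force: [-0.3, -0.4, -0.7]
grip_width: 0.0358
```

>>> arm_command:
  steps:
    - {"delta_pos": [0, 0, 0], "dr": [0, 0, 0]}
    - {"delta_pos": [0, 0, 0], "dr": [0, 0, 0]}
    - {"delta_pos": [0, 0, 0], "dr": [0, 0, 0]}
    - {"delta_pos": [0, 0, 0], "dr": [0, 0, 0]}
    - {"delta_pos": [0, 0, 20], "dr": [0, 0, 0]}
    - {"delta_pos": [0, 0, 40], "dr": [0, 0, 0]}
    - {"delta_pos": [0, 0, 45], "dr": [0, 0, 0]}
    - {"delta_pos": [0, 0, 0], "dr": [0, 0, 0]}
  grip: 0.65

```text
time_s: 5.7
position: [0.6376, 0.2543, 0.1426]
tool_rot: [[0.148, -0.989, 0.012], [-0.989, -0.148, 0.003], [-0.001, -0.012, -1.0]]
ft_force: [0.5, -0.2, -0.5]
grip_width: 0.0555
```

>>> arm_command:
  steps:
    - {"delta_pos": [-37, 10, 0], "dr": [0, 0, 4.7]}
    - {"delta_pos": [-37, 10, 0], "dr": [0, 0, 4.7]}
    - {"delta_pos": [-37, 10, 0], "dr": [0, 0, 4.7]}
    - {"delta_pos": [-37, 10, 0], "dr": [0, 0, 4.7]}
    - {"delta_pos": [-37, 10, 0], "dr": [0, 0, 4.7]}
    - {"delta_pos": [-37, 10, 0], "dr": [0, 0, 4.8]}
    - {"delta_pos": [0, 0, -30], "dr": [0, 0, 0]}
    - {"delta_pos": [0, 0, -28], "dr": [0, 0, 0]}
    - {"delta_pos": [0, 0, 0], "dr": [0, 0, 0]}
    - {"delta_pos": [0, 0, 0], "dr": [0, 0, 0]}
    - {"delta_pos": [0, 0, 0], "dr": [0, 0, 0]}
  grip: 0.9

```text
time_s: 6.8
position: [0.4141, 0.3138, 0.0787]
tool_rot: [[0.599, -0.801, 0.002], [-0.801, -0.599, 0.001], [0.0, -0.002, -1.0]]
ft_force: [0.9, -0.6, -0.2]
grip_width: 0.0769
```

```bash
python3 - <<'E'
from h import *
cv2.imwrite("pics/t1.png",env.get_image("top"));im=cv2.imread("pics/t1.png")
print(env.observe()['position'])
r=fit(blob(heel(im),160,143),43,36,(.005,.029));print(np.round(r,1))
a=im[110:170,135:195];cv2.imwrite("pics/t1c.png",np.hstack([cv2.resize(a,(384,384),interpolation=cv2.INTER_CUBIC),cv2.resize(im[190:265,100:175],(384,384))]))
E
```

```text
[0.41400704 0.3138129  0.07871989]
[627.8 251.    8.2  19.  203. ]
```

View pics/t1c.png

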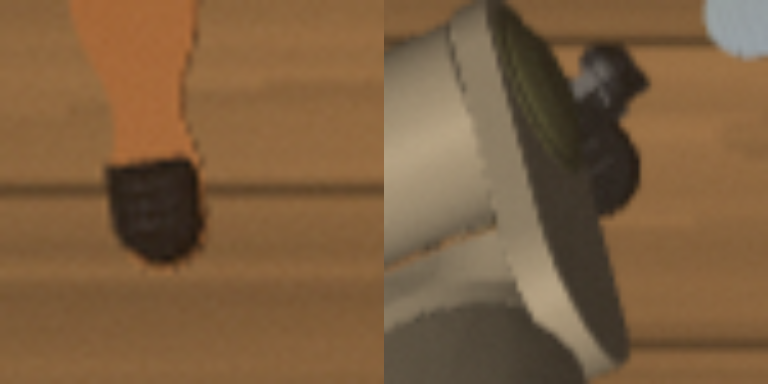

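heel_xs sits on its seat, fitted at (628,251,8.2°) against a target of (627,252,8.5°). Next is heel_m.

>>> arm_command:
  steps:
    - {"delta_pos": [1, 0, -25], "dr": [0, 0, 0]}
    - {"delta_pos": [0, 0, -20], "dr": [0, 0, 0]}
    - {"delta_pos": [0, 0, -10], "dr": [0, 0, 0]}
    - {"delta_pos": [0, 0, 0], "dr": [0, 0, 0]}
    - {"delta_pos": [0, 0, 0], "dr": [0, 0, 0]}

```text
time_s: 7.35
position: [0.4148, 0.3138, 0.0234]
tool_rot: [[0.599, -0.801, 0.001], [-0.801, -0.599, 0.001], [0.0, -0.001, -1.0]]
ft_force: [0.1, -0.3, 0.0]
grip_width: 0.0769
```

>>> arm_command:
  steps:
    - {"delta_pos": [0, 0, 0], "dr": [0, 0, 0]}
    - {"delta_pos": [0, 0, 0], "dr": [0, 0, 0]}
    - {"delta_pos": [0, 0, 0], "dr": [0, 0, 0]}
    - {"delta_pos": [0, 0, 0], "dr": [0, 0, 0]}
    - {"delta_pos": [0, 0, 0], "dr": [0, 0, 0]}
    - {"delta_pos": [0, 0, 0], "dr": [0, 0, 0]}
  grip: 0

```text
time_s: 7.95
position: [0.4147, 0.3139, 0.0235]
tool_rot: [[0.599, -0.801, 0.002], [-0.801, -0.599, 0.001], [0.0, -0.002, -1.0]]
ft_force: [-0.7, 0.5, 5.2]
grip_width: 0.0533
```

>>> arm_command:
  steps:
    - {"delta_pos": [0, 0, 25], "dr": [0, 0, 0]}
    - {"delta_pos": [0, 0, 40], "dr": [0, 0, 0]}
    - {"delta_pos": [0, 0, 35], "dr": [0, 0, 0]}
    - {"delta_pos": [25, -30, 0], "dr": [0, 0, -3.6]}
    - {"delta_pos": [25, -30, 0], "dr": [0, 0, -3.6]}
    - {"delta_pos": [25, -30, 0], "dr": [0, 0, -3.6]}
    - {"delta_pos": [25, -30, 0], "dr": [0, 0, -3.6]}
    - {"delta_pos": [25, -30, 0], "dr": [0, 0, -3.6]}
    - {"delta_pos": [25, -30, 0], "dr": [0, 0, -3.6]}
    - {"delta_pos": [25, -29, 0], "dr": [0, 0, -3.6]}
    - {"delta_pos": [25, -29, 0], "dr": [0, 0, -3.6]}
    - {"delta_pos": [0, 0, -20], "dr": [0, 0, 0]}
    - {"delta_pos": [0, 0, -20], "dr": [0, 0, 0]}
    - {"delta_pos": [0, 0, 0], "dr": [0, 0, 0]}
    - {"delta_pos": [0, 0, 0], "dr": [0, 0, 0]}
    - {"delta_pos": [0, 0, 0], "dr": [0, 0, 0]}

```text
time_s: 9.55
position: [0.6147, 0.0758, 0.0839]
tool_rot: [[0.14, -0.99, 0.002], [-0.99, -0.14, -0.0], [0.0, -0.002, -1.0]]
ft_force: [-0.7, -0.5, -0.9]
grip_width: 0.0531
```

Position is on target. I'll lower to z ≈ 29.5 and release.

>>> arm_command:
  steps:
    - {"delta_pos": [0, 0, -25], "dr": [0, 0, 0]}
    - {"delta_pos": [0, 0, -20], "dr": [0, 0, 0]}
    - {"delta_pos": [0, 0, -10], "dr": [0, 0, 0]}
    - {"delta_pos": [0, 0, 0], "dr": [0, 0, 0]}
    - {"delta_pos": [0, 0, 0], "dr": [0, 0, 0]}

```text
time_s: 10.05
position: [0.6148, 0.0757, 0.0285]
tool_rot: [[0.14, -0.99, 0.002], [-0.99, -0.14, -0.0], [0.0, -0.002, -1.0]]
ft_force: [0.7, 0.4, -0.8]
grip_width: 0.0532
```

>>> arm_command:
  steps:
    - {"delta_pos": [0, 0, 0], "dr": [0, 0, 0]}
    - {"delta_pos": [0, 0, 0], "dr": [0, 0, 0]}
    - {"delta_pos": [0, 0, 0], "dr": [0, 0, 0]}
    - {"delta_pos": [0, 0, 0], "dr": [0, 0, 0]}
    - {"delta_pos": [0, 0, 20], "dr": [0, 0, 0]}
    - {"delta_pos": [0, 0, 40], "dr": [0, 0, 0]}
    - {"delta_pos": [0, 0, 45], "dr": [0, 0, 0]}
    - {"delta_pos": [0, 0, 0], "dr": [0, 0, 0]}
    - {"delta_pos": [0, 0, 0], "dr": [0, 0, 0]}
  grip: 0.9

```text
time_s: 10.95
position: [0.6144, 0.0756, 0.1332]
tool_rot: [[0.139, -0.99, 0.002], [-0.99, -0.139, -0.0], [0.0, -0.002, -1.0]]
ft_force: [-0.5, 0.1, -0.9]
grip_width: 0.0768
```

>>> arm_command:
  steps:
    - {"delta_pos": [-32, 5.5, 0], "dr": [0, 0, -6.9]}
    - {"delta_pos": [-32, 5.5, 0], "dr": [0, 0, -6.9]}
    - {"delta_pos": [-32, 5.5, 0], "dr": [0, 0, -6.9]}
    - {"delta_pos": [-32, 5.5, 0], "dr": [0, 0, -6.9]}
    - {"delta_pos": [-31, 5.5, 0], "dr": [0, 0, -6.9]}
    - {"delta_pos": [-30.5, 5.9, 0], "dr": [0, 0, -6.8]}
    - {"delta_pos": [0, 0, -25], "dr": [0, 0, 0]}
    - {"delta_pos": [0, 0, -25], "dr": [0, 0, 0]}
    - {"delta_pos": [0, 0, 0], "dr": [0, 0, 0]}
    - {"delta_pos": [0, 0, 0], "dr": [0, 0, 0]}
    - {"delta_pos": [0, 0, 0], "dr": [0, 0, 0]}
  grip: 1

```text
time_s: 12.05
position: [0.4251, 0.109, 0.083]
tool_rot: [[-0.549, -0.836, 0.001], [-0.836, 0.549, 0.0], [-0.0, -0.0, -1.0]]
ft_force: [0.2, 1.2, 0.1]
grip_width: 0.0853
```

```bash
python3 - <<'E'
from h import *
cv2.imwrite("pics/t2.png",env.get_image("top"));im=cv2.imread("pics/t2.png")
print(np.round(fit(blob(heel(im),222,150),65,54,(.005,.029)),1))
cv2.imwrite("pics/t2c.png",cv2.resize(im[110:260,130:330],(800,600),interpolation=cv2.INTER_CUBIC))
E
```

```text
[606.8  74.    7.3  28.9 412. ]
```

View pics/t2c.png

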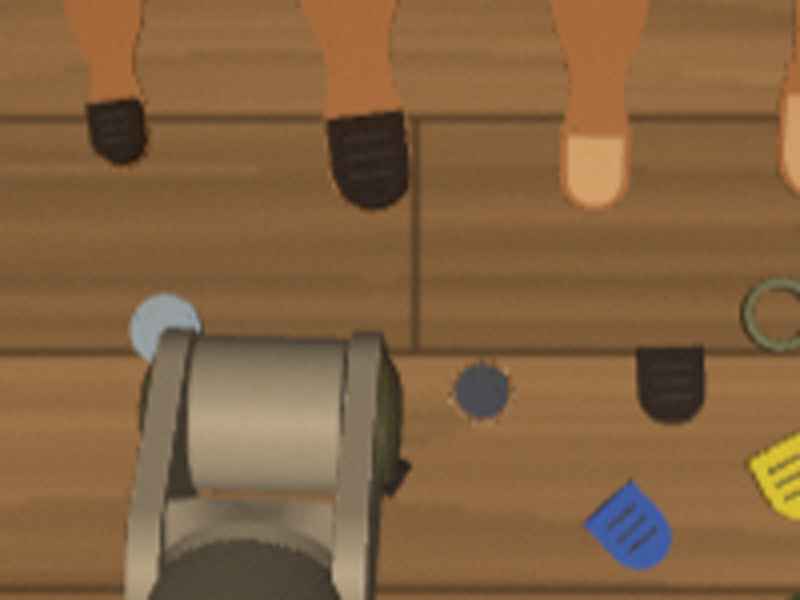

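heel_m is seated, fitted at (607,74,7.3°). The jar and heel_s have not moved. Next I'll grasp heel_l.

>>> arm_command:
  steps:
    - {"delta_pos": [0, 0, -25], "dr": [0, 0, 0]}
    - {"delta_pos": [0, 0, -20], "dr": [0, 0, 0]}
    - {"delta_pos": [0, 0, -15], "dr": [0, 0, 0]}
    - {"delta_pos": [0, 0, 0], "dr": [0, 0, 0]}
    - {"delta_pos": [0, 0, 0], "dr": [0, 0, 0]}

```text
time_s: 12.6
position: [0.4252, 0.109, 0.0232]
tool_rot: [[-0.549, -0.836, 0.001], [-0.836, 0.549, -0.0], [-0.0, -0.001, -1.0]]
ft_force: [0.5, -0.2, -0.3]
grip_width: 0.0854
```

>>> arm_command:
  steps:
    - {"delta_pos": [0, 0, 0], "dr": [0, 0, 0]}
    - {"delta_pos": [0, 0, 0], "dr": [0, 0, 0]}
    - {"delta_pos": [0, 0, 0], "dr": [0, 0, 0]}
    - {"delta_pos": [0, 0, 0], "dr": [0, 0, 0]}
    - {"delta_pos": [0, 0, 0], "dr": [0, 0, 0]}
    - {"delta_pos": [0, 0, 0], "dr": [0, 0, 0]}
  grip: 0

```text
time_s: 13.2
position: [0.4252, 0.109, 0.0235]
tool_rot: [[-0.549, -0.836, 0.002], [-0.836, 0.549, -0.0], [-0.001, -0.002, -1.0]]
ft_force: [-1.1, -0.3, 6.6]
grip_width: 0.0624
```

>>> arm_command:
  steps:
    - {"delta_pos": [0, 0, 25], "dr": [0, 0, 0]}
    - {"delta_pos": [0, 0, 40], "dr": [0, 0, 0]}
    - {"delta_pos": [0, 0, 45], "dr": [0, 0, 0]}
    - {"delta_pos": [20, -36, 0], "dr": [0, 0, 2.9]}
    - {"delta_pos": [20, -36, 0], "dr": [0, 0, 2.9]}
    - {"delta_pos": [20, -36, 0], "dr": [0, 0, 2.9]}
    - {"delta_pos": [20, -36, 0], "dr": [0, 0, 2.9]}
    - {"delta_pos": [20, -36, 0], "dr": [0, 0, 2.9]}
    - {"delta_pos": [20, -36, 0], "dr": [0, 0, 2.8]}
    - {"delta_pos": [20, -35, 0], "dr": [0, 0, 2.8]}
    - {"delta_pos": [20, -35, 0], "dr": [0, 0, 2.8]}
    - {"delta_pos": [20, -35, 0], "dr": [0, 0, 2.8]}
    - {"delta_pos": [19.5, -34.7, 0], "dr": [0, 0, 2.8]}
    - {"delta_pos": [0, 0, -25], "dr": [0, 0, 0]}
    - {"delta_pos": [0, 0, -25], "dr": [0, 0, 0]}
    - {"delta_pos": [0, 0, 0], "dr": [0, 0, 0]}
    - {"delta_pos": [0, 0, 0], "dr": [0, 0, 0]}
    - {"delta_pos": [0, 0, 0], "dr": [0, 0, 0]}

```text
time_s: 15.0
position: [0.6249, -0.2468, 0.0844]
tool_rot: [[-0.083, -0.997, 0.002], [-0.997, 0.083, -0.001], [0.001, -0.002, -1.0]]
ft_force: [-0.2, -0.4, -1.2]
grip_width: 0.0621
```

>>> arm_command:
  steps:
    - {"delta_pos": [0, 0, -25], "dr": [0, 0, 0]}
    - {"delta_pos": [0, 0, -20], "dr": [0, 0, 0]}
    - {"delta_pos": [0, 0, -10], "dr": [0, 0, 0]}
    - {"delta_pos": [0, 0, 0], "dr": [0, 0, 0]}
    - {"delta_pos": [0, 0, 0], "dr": [0, 0, 0]}

```text
time_s: 15.5
position: [0.6248, -0.2469, 0.0288]
tool_rot: [[-0.083, -0.997, 0.002], [-0.997, 0.083, -0.001], [0.001, -0.002, -1.0]]
ft_force: [-0.7, -0.2, -1.1]
grip_width: 0.0624
```

>>> arm_command:
  steps:
    - {"delta_pos": [0, 0, 0], "dr": [0, 0, 0]}
    - {"delta_pos": [0, 0, 0], "dr": [0, 0, 0]}
    - {"delta_pos": [0, 0, 0], "dr": [0, 0, 0]}
    - {"delta_pos": [0, 0, 0], "dr": [0, 0, 0]}
    - {"delta_pos": [0, 0, 20], "dr": [0, 0, 0]}
    - {"delta_pos": [0, 0, 40], "dr": [0, 0, 0]}
    - {"delta_pos": [0, 0, 45], "dr": [0, 0, 0]}
    - {"delta_pos": [0, 0, 0], "dr": [0, 0, 0]}
    - {"delta_pos": [0, 0, 0], "dr": [0, 0, 0]}
  grip: 1

```text
time_s: 16.4
position: [0.6244, -0.2468, 0.1335]
tool_rot: [[-0.084, -0.997, 0.002], [-0.997, 0.084, -0.001], [0.001, -0.002, -1.0]]
ft_force: [-0.2, 0.1, -0.3]
grip_width: 0.0857
```

>>> arm_command:
  steps:
    - {"delta_pos": [-33.4, 22.3, 0], "dr": [0, 0, 1.2]}
    - {"delta_pos": [-33.4, 22.3, 0], "dr": [0, 0, 1.2]}
    - {"delta_pos": [-33.4, 22.3, 0], "dr": [0, 0, 1.1]}
    - {"delta_pos": [-33.4, 22.3, 0], "dr": [0, 0, 1.1]}
    - {"delta_pos": [-33.4, 22.3, 0], "dr": [0, 0, 1.1]}
    - {"delta_pos": [0, 0, -25], "dr": [0, 0, 0]}
    - {"delta_pos": [0, 0, -25], "dr": [0, 0, 0]}
    - {"delta_pos": [0, 0, 0], "dr": [0, 0, 0]}
    - {"delta_pos": [0, 0, 0], "dr": [0, 0, 0]}
    - {"delta_pos": [0, 0, 0], "dr": [0, 0, 0]}
  grip: 0.8

```text
time_s: 17.4
position: [0.4576, -0.1354, 0.0831]
tool_rot: [[0.016, -1.0, 0.001], [-1.0, -0.016, -0.0], [0.0, -0.001, -1.0]]
ft_force: [-0.8, 0.3, -0.8]
grip_width: 0.0684
```

```bash
python3 - <<'E'
from h import *
cv2.imwrite("pics/t3.png",env.get_image("top"));im=cv2.imread("pics/t3.png")
print(np.round(fit(blob(heel(im),336,147),76,63,(.005,.029)),1))
E
```

```text
[ 615.5 -246.5   -4.9   25.4  605. ]
```

heel_l is seated, fitted at (615.5,-246.5,-4.9°). The last one is heel_s.

>>> arm_command:
  steps:
    - {"delta_pos": [0, 0, -25], "dr": [0, 0, 0]}
    - {"delta_pos": [0, 0, -20], "dr": [0, 0, 0]}
    - {"delta_pos": [0, 0, -14], "dr": [0, 0, 0]}
    - {"delta_pos": [0, 0, 0], "dr": [0, 0, 0]}
    - {"delta_pos": [0, 0, 0], "dr": [0, 0, 0]}

```text
time_s: 17.95
position: [0.4577, -0.1354, 0.0242]
tool_rot: [[0.016, -1.0, 0.001], [-1.0, -0.016, -0.0], [0.0, -0.001, -1.0]]
ft_force: [1.2, 0.6, -0.3]
grip_width: 0.0681
```

>>> arm_command:
  steps:
    - {"delta_pos": [0, 0, 0], "dr": [0, 0, 0]}
    - {"delta_pos": [0, 0, 0], "dr": [0, 0, 0]}
    - {"delta_pos": [0, 0, 0], "dr": [0, 0, 0]}
    - {"delta_pos": [0, 0, 0], "dr": [0, 0, 0]}
    - {"delta_pos": [0, 0, 0], "dr": [0, 0, 0]}
    - {"delta_pos": [0, 0, 0], "dr": [0, 0, 0]}
  grip: 0

```text
time_s: 18.55
position: [0.4577, -0.1354, 0.0246]
tool_rot: [[0.016, -1.0, 0.002], [-1.0, -0.016, -0.001], [0.001, -0.002, -1.0]]
ft_force: [-1.4, 0.6, 5.1]
grip_width: 0.0441
```

>>> arm_command:
  steps:
    - {"delta_pos": [0, 0, 25], "dr": [0, 0, 0]}
    - {"delta_pos": [0, 0, 40], "dr": [0, 0, 0]}
    - {"delta_pos": [0, 0, 35], "dr": [0, 0, 0]}
    - {"delta_pos": [37.7, 12.9, 0], "dr": [0, 0, -0.5]}
    - {"delta_pos": [37.7, 12.9, 0], "dr": [0, 0, -0.5]}
    - {"delta_pos": [37.7, 12.8, 0], "dr": [0, 0, 0]}
    - {"delta_pos": [37.8, 12.8, 0], "dr": [0, 0, 0]}
    - {"delta_pos": [0, 0, -20], "dr": [0, 0, 0]}
    - {"delta_pos": [0, 0, -20], "dr": [0, 0, 0]}
    - {"delta_pos": [0, 0, 0], "dr": [0, 0, 0]}
    - {"delta_pos": [0, 0, 0], "dr": [0, 0, 0]}
    - {"delta_pos": [0, 0, 0], "dr": [0, 0, 0]}

```text
time_s: 19.75
position: [0.6086, -0.0841, 0.085]
tool_rot: [[-0.002, -1.0, 0.002], [-1.0, 0.002, -0.001], [0.001, -0.002, -1.0]]
ft_force: [0.3, 0.5, 0.0]
grip_width: 0.0438
```

>>> arm_command:
  steps:
    - {"delta_pos": [0, 0, -25], "dr": [0, 0, 0]}
    - {"delta_pos": [0, 0, -20], "dr": [0, 0, 0]}
    - {"delta_pos": [0, 0, -10], "dr": [0, 0, 0]}
    - {"delta_pos": [0, 0, 0], "dr": [0, 0, 0]}
    - {"delta_pos": [0, 0, 0], "dr": [0, 0, 0]}

```text
time_s: 20.25
position: [0.6086, -0.084, 0.0295]
tool_rot: [[-0.002, -1.0, 0.001], [-1.0, 0.002, -0.0], [0.0, -0.001, -1.0]]
ft_force: [0.3, -0.2, -0.7]
grip_width: 0.044
```

Release, rise, and retreat toward the robot to clear the view.

>>> arm_command:
  steps:
    - {"delta_pos": [0, 0, 0], "dr": [0, 0, 0]}
    - {"delta_pos": [0, 0, 0], "dr": [0, 0, 0]}
    - {"delta_pos": [0, 0, 0], "dr": [0, 0, 0]}
    - {"delta_pos": [0, 0, 0], "dr": [0, 0, 0]}
    - {"delta_pos": [0, 0, 20], "dr": [0, 0, 0]}
    - {"delta_pos": [0, 0, 40], "dr": [0, 0, 0]}
    - {"delta_pos": [0, 0, 45], "dr": [0, 0, 0]}
    - {"delta_pos": [0, 0, 45], "dr": [0, 0, 0]}
    - {"delta_pos": [-40, -20, 0], "dr": [0, 0, 0]}
    - {"delta_pos": [-40, -20, 0], "dr": [0, 0, 0]}
    - {"delta_pos": [-40, -20, 0], "dr": [0, 0, 0]}
    - {"delta_pos": [-40, -20, 0], "dr": [0, 0, 0]}
    - {"delta_pos": [-40, -20, 0], "dr": [0, 0, 0]}
    - {"delta_pos": [0, 0, 0], "dr": [0, 0, 0]}
    - {"delta_pos": [0, 0, 0], "dr": [0, 0, 0]}
    - {"delta_pos": [0, 0, 0], "dr": [0, 0, 0]}
  grip: 0.8

```text
time_s: 21.85
position: [0.4088, -0.1836, 0.1786]
tool_rot: [[-0.001, -1.0, 0.001], [-1.0, 0.001, -0.0], [0.0, -0.001, -1.0]]
ft_force: [0.6, -0.4, 0.6]
grip_width: 0.0685
```

```bash
python3 - <<'E'
from h import *
cv2.imwrite("pics/t4.png",env.get_image("top"));im=cv2.imread("pics/t4.png")
for n,c in(('xs',(160,143)),('s',(279,152)),('m',(222,150)),('l',(336,147))):
    print(n,np.round(fit(blob(heel(im),*c),*SZ[n],(.005,.029)),1))
sc=env.get_image("scene")
cv2.imwrite("pics/t4c.png",np.vstack([cv2.resize(im[110:230,135:365],(800,417))]));cv2.imwrite("pics/s4.png",sc)
E
```

```text
xs [627.8 251.    8.2  19.  203. ]
s [599.7 -84.8  -1.   16.3 300. ]
m [606.8  74.    8.1  28.7 413. ]
l [ 615.2 -246.2   -4.9   25.5  604. ]
```

View pics/t4c.png

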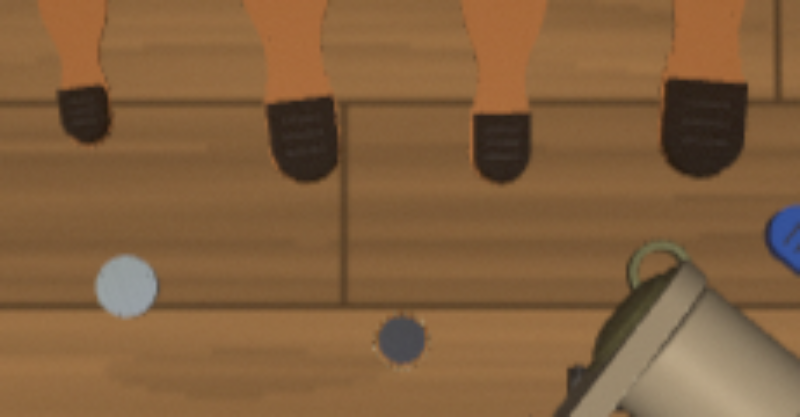

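View pics/s4.png

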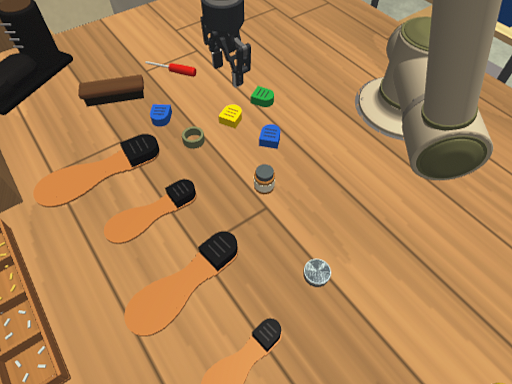

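Both views show all four heels flat and flush on their own soles. The jar is at its starting spot and the gripper is clear of everything.

```bash
python3 -c "
from rig import env
print(env.close_job())"
```

```text
the job is handed in; nothing more can be done
None
```

All four heels are fitted on the soles of their own size and released, and the job was handed in at about 22 s of the 120 s allowed. No verdict came back from the hand-in.

My last top-view fits put each heel within about 2 mm and 1° of its seat target. The limits are 10 mm and 0.22 rad (12.6°).

| Heel | Measured (x mm, y mm, angle) | Target (x mm, y mm, angle) |
|---|---|---|
| xs | 627.8, 251.0, 8.2° | 627, 252, 8.5° |
| s | 599.7, -84.8, -1.0° | 600.5, -84, 0° |
| m | 606.8, 74.0, 8.1° | 607, 74.7, 8° |
| l | 615.2, -246.2, -4.9° | 616.5, -246, -4.8° |

- **Flatness and surroundings:** Both cameras show the heels flat, and the jar standing unmoved. In the scene view the coloured look-alikes are also where they were. Flatness was judged by eye only.
- **Check that disagreed:** My first fit of the seats was poor because the pale patch is drawn 3–4 mm inside the sole's edge. I refitted with that margin before moving anything.

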